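Gauge the blade slot of a squeegee handle

TASK

Before a new blade is fitted, check the slot depth of the bare wooden squeegee handle that leans in the wire drying rack: stand it upright, slot up, fully down in the groove of the wooden bench block and let go of it. Then take the dial depth gauge and hold it upright at the black pen mark with its plunger down in the slot and its foot set square across the slot, flat on both lips, pressing lightly (about 5 to 10 N). Finish there, still holding the gauge in that place with light pressure, and leave everything else on the table undisturbed.

Things in the scene. Friction and masses are not known exactly. Their poses are not given: they have to be found in the camera images.
- rack: Fixed drying rack of bent 5 mm steel wire, yaw varies. Origin on the table; z up; the handle leans to its +x (about away from the robot). Two brackets at y = +-52 mm, each a seat with a back rest at right angles, the rest leaning 35 deg from vertical towards +x, its top 68 mm above the table. Between them the rack is open but for two 5 mm wires along y on the table.
- handle_center (a point): Centre of the loose bare wooden squeegee handle, a slab 26 mm thick (x), 150 mm long (y), 76 mm high (z, towards the slotted edge), 0.13 to 0.25 kg. Starts slot up in the rack, z leaning 35 deg from vertical to the rack's +x, y along the rack's y, centre 55 mm above the table and within 9 mm of the rack's middle; its 26 mm thickness can be pinched between the brackets.
- slot_mark (a point): Marked spot: a black pen line 3.5 mm wide across both lips of the handle's blade slot. The slot, 10 mm wide and 16 mm deep, runs the whole length along the middle of the +z edge between two flat 8 mm lips. The point is on the slot's centre line level with the lips, 36 mm from the handle's centre along its +y and 38 mm along its +z. Axes as the handle's.
- block_floor (a point): Fixed wooden bench block, base 110 mm (x) by 120 mm (y), yaw varies. Two cheeks leave a groove 30 mm wide along y, open at both ends, 24 mm deep, mouth chamfered 5 mm. The point is the middle of the groove's floor, 10 mm above the table; cheek tops are at 34 mm. The handle stands in it lengthwise, its slotted edge then 86 mm above the table.
- gauge_grip (a point): Centre of the case of the loose dial depth gauge (0.18 to 0.28 kg), 58 mm above the foot's underside. Dark case 22 mm thick (x; dial on -x, bezel 4 mm more), 44 mm wide (y), 50 mm high (z), gripped by its flat 44 mm sides. Below, a 13 mm stem and a steel foot bar 20 (x) by 66 (y) by 12 mm; a cap tops it at 93 mm. Starts standing upright on the table, yaw varies.
- gauge_foot (a point): Centre of the flat underside of the gauge's foot, where the 4 mm thick plunger comes out; axes as the gauge's (y along the 66 mm foot bar, z up along the plunger's line).
- plunger (a joint): How far the gauge's round-tipped plunger stands out below the foot, m: 0 level with the foot, 0.022 fully out. A spring of 0.6 to 0.9 N pushes it out; on the table it is pressed in, lifted it comes out 22 mm, and over the slot it reads the slot's depth, 0.016. The red pointer turns with it.
- red_jar: Bystander: loose closed ink jar with a red lid, 68 mm across, 63 mm high. Origin at its underside.
- clamp: Bystander: loose orange spring clamp lying flat, 40 x 111 x 24 mm.
Not all that is in view belongs to the job. What is shaped like the part that bears gauge_grip but orange is not meant.

How it is judged (in metres and radians):
On the way:
1. the handle stands upright in the groove of the block, slot up, on the groove's floor, let go of, while the gauge has not yet been put to it (angle between handle_center's own z axis and vertical below 0.07 rad and z of handle_center in the frame of block_floor below 0.041 m and x of handle_center in the frame of block_floor between -0.006 and 0.006 m and y of handle_center in the frame of block_floor between -0.045 and 0.045 m and contact force between each of the fingers, gauge and handle below 0.1 N), for 0.2 s.
At the end, for the whole second after the job is handed in: Handle upright (4 deg) on the groove floor (3 mm), not touched by the robot; gauge gripped, upright (3.4 deg), foot flat on the lips (1.5 mm), square across the slot (8 deg), within 6 mm of the mark, plunger at 16 mm (+-1.5 mm), pressed on the handle with 2 to 18 N, weight included (angle between handle_center's own z axis and vertical below 0.07 rad and z of handle_center in the frame of block_floor below 0.041 m and x of handle_center in the frame of block_floor between -0.006 and 0.006 m and y of handle_center in the frame of block_floor between -0.045 and 0.045 m and contact force between each of the arm, the fingers and handle below 0.1 N and y of gauge_foot in the frame of slot_mark between -0.006 and 0.006 m and z of gauge_foot in the frame of slot_mark between -0.003 and 0.0015 m and angle between gauge_foot's own z axis and vertical below 0.06 rad and angle between the y axis of gauge_foot and the x axis of slot_mark, either way round below 0.14 rad and value of joint plunger between 0.0145 and 0.0175 m and contact force between gauge and handle between 2 and 18 N and contact force between the fingers and gauge above 1.5 N); the arm keeps its last pose, push and grip.
It fails at once if the gauge is jammed hard on the handle (over 45 N) (contact force between gauge and handle above 45 N).
It fails at once if the red-lidded jar is shifted by more than 20 mm (distance of red_jar from where it was at the start of the episode above 0.02 m).
It fails at once if the spring clamp is shifted by more than 20 mm (distance of clamp from where it was at the start of the episode above 0.02 m).
It also fails if it takes over 53 s, if anything falls off the work surface, if the arm or the gripper's body presses on something with over 40 N, if the wrist force passes 120 N, or if a joint passes its speed limit or range.

ROBOT

A 6-joint arm with a two-finger parallel gripper is mounted at the origin on the work surface; the furniture and walls round the work are solid. World frame = base frame: x ahead of the robot, y to its left, z up, the work surface at z = 0. Lengths are in mm, angles in rad, forces in N, time in s.
With the tool pointing down it reaches from about 350 to 975 mm from the base axis. Payload 7.1 kg.
Tool frame: the origin (TCP) lies at the very end of the fingers, on their centre line; the grasp point (between the pads) lies tcp_to_grasp behind it (tcp_to_grasp is the distance from the TCP to the grasp point, in mm); z points along the fingers, x is the direction in which the jaws open and shut, and the axes are right-handed (so a half turn about z gives the same grasp; the last joint's range is limited). The gripper opens to 88 mm and grips with 3 to 60 N. Pads are 20 mm wide; open, the fingers measure 115 mm over their backs; the gripper's body (75 mm by 178 mm) begins 61 mm behind the grasp point.
Start: joints at [-1.298, 0.423, 1.63, -0, 1.089, -0.019], TCP at [179.816, -598.557, 222.675] pointing down, gripper open.
Joint ranges: [-3, 3], [-0.9, 2.11], [0.09, 2.58], [-1.31, 4.45], [0.11, 2.69], [-2.54, 2.54]. Speed limits (rad/s): [2.39, 2.39, 3.01, 3.14, 3.14, 3.14].

INTERFACE

Orientations are given as a rotation vector (axis times angle).
In Python, from workcell import get_obs, get_image, close_job, recognise, mark_of, tcp_to_grasp gives the robot as it stands. The module is installed in compiled form; this text tells all that it offers.
- The arm moves only by the tool move_arm, never from a script. Its argument "motion" is a list of rows, each a list of 7 numbers: the shift along the world's x, y, z in mm, then the turn, a rotation vector about the world's x, y, z in rad, then the finger opening in mm, from 0 to 87.8. A call has 1 to 5 rows; each row is the pose to reach, as a shift and turn from the pose commanded when the call began; what a row does not reach only later rows make up. A row lasts 1/12 s, in which the tool goes at most 41.7 mm and 7.16 degrees, less where a joint would pass 70% of its speed; a pose out of reach is approached as far as the arm can. A call with a gripper value outside its range is refused whole. The fingers move at their own pace and stop on an object; the grip force is fixed at half the most. Time passes only in rows, so rows that repeat a pose let the fingers close. It gives the time, the measured TCP pose, the force and the opening at its end, in the units of the state.
- get_obs(): the state, without advancing time (a new reading comes with each control period).
- get_image(name): name is "scene" or "top"; returns a dict with "color" (400x640x3 uint8, red, green, blue), "mtx" (3x3 intrinsics, pixels), "k1" (the pictures are not rectified: a ray, as slopes to the right and down, at radius r is drawn at 1 + k1 r^2 times it, then the intrinsics apply), "camera_from_world" (4x4, takes a point from world to camera coordinates). Camera axes: x right, y up, looking along -z (the intrinsics and any distortion apply to the point x, -y, -z); pixel columns grow to the right and rows downward; lengths in mm; the calibration is good to about 2 mm. A picture is of the moment at which its call begins. There is no depth.
- close_job(): hands the job in, once; it reports no verdict.
Trained networks look in a picture, given as the dict that the camera call returned (one of the last four; its "shot" number tells which), for a name from the list of things; names that differ only in an ending like _2 or _b are one class to them, and where a whole thing is asked for, a point or a joint stands for the part that bears it (a point fixed in the world has none). Each returns a list of dicts, best first, with "p" (0 to 1); they miss things now and then, are a little off and sometimes report something else, mostly with a low value. They report only what shows in the picture. A call takes as long as a camera call. They do not tell look-alikes from the thing itself.
- recognise(picture, label): "bbox" ([centre column, centre row, width, height] in pixels, round what is visible of it).
- mark_of(picture, label): "location" ([row, column] in pixels: a listed point, or the origin of a listed thing).
The state is a dict: "t": time; "qpos": joint angles; "qvel": joint speeds; "joint_torque": joint torques, N m; "ee_pos": TCP position; "orientation": TCP orientation; "ft_force": force on the tool from outside, world axes, zero at the start; "moment": the same for the moment, N m; "width": finger opening in mm.
Only numpy, scipy, OpenCV 4.12 (cv2) and the standard library are available. Lean on these libraries where they do the work, as an engineer would, in place of code of your own. Each camera call takes 0.05 s, during which the arm holds its last target. There are 200 camera calls.

## Working session

There is one attempt and no reset: what is moved stays moved. The work goes in short steps, Python scripts to look and compute and a tool call to move; the robot and the scene stay as the last step left them, time stands still between calls to the robot, and variables do not carry over. Pictures are saved under pics/ and viewed, about 8 in all and at most 12, crops included, and the job is handed in when it is done.

Besides the shell and the picture viewer there is one more tool, called as name(argument=value, ...), one argument or row to a line, values as JSON. move_arm: Moves the arm, as the interface text tells. Its arguments: {"type":"object","properties":{"motion":{"type":"array"}},"required":["motion"]}

```bash
mkdir -p pics
cat > h.py <<'E'
import numpy as np, cv2
from workcell import *
def shot(n):
    return get_image(n)
def proj(im,P):
    P=np.atleast_2d(P).astype(float); T=np.array(im["camera_from_world"]); c=P@T[:3,:3].T+T[:3,3]
    s=np.stack([c[:,0]/-c[:,2],-c[:,1]/-c[:,2]],1); r2=(s**2).sum(1,keepdims=True); s=s*(1+im["k1"]*r2)
    K=np.array(im["mtx"]); return s@K[:2,:2].T+K[:2,2]
def ray(im,uv):
    K=np.array(im["mtx"]); d=np.linalg.solve(K,[uv[0],uv[1],1])[:2]; s=d.copy()
    for _ in range(20): s=d/(1+im["k1"]*(s@s))
    T=np.array(im["camera_from_world"]); R=T[:3,:3]
    v=R.T@np.array([s[0],-s[1],-1]); return -R.T@T[:3,3], v/np.linalg.norm(v)
def atz(im,uv,z):
    o,v=ray(im,uv); return o+v*(z-o[2])/v[2]
def tri(ims,uvs):
    A=np.zeros((3,3));b=np.zeros(3)
    for im,uv in zip(ims,uvs):
        o,v=ray(im,uv);M=np.eye(3)-np.outer(v,v);A+=M;b+=M@o
    p=np.linalg.solve(A,b); return p
def save(im,fn,box=None,scale=1):
    c=im["color"][...,::-1]
    if box: c=c[box[1]:box[3],box[0]:box[2]]
    cv2.imwrite(fn,cv2.resize(c,None,fx=scale,fy=scale,interpolation=cv2.INTER_CUBIC))
E
python3 - <<'E'
from h import *
np.set_printoptions(precision=1,suppress=True)
print(get_obs(),tcp_to_grasp)
a=shot("scene");b=shot("top")
both=np.vstack([a["color"],b["color"]])[...,::-1]
cv2.imwrite("pics/s.png",a["color"][...,::-1]);cv2.imwrite("pics/t.png",b["color"][...,::-1])
for im in(a,b):
    o,_=ray(im,(320,200));print("cam",o,im["k1"],im["mtx"][0][0])
    for l in["rack","handle_center","slot_mark","block_floor","gauge_grip","gauge_foot","red_jar","clamp"]:
        print(l,[(np.round([m["location"][1],m["location"][0]],1).tolist(),round(m["p"],2)) for m in mark_of(im,l)][:3])
E
```

```text
{'t': 0.0, 'qpos': array([-1.3,  0.4,  1.6, -0. ,  1.1, -0. ]), 'qvel': array([-0.,  0., -0.,  0., -0.,  0.]), 'joint_torque': array([  0. , -54.5, -27.4,   0.1,   0. ,  -0. ]), 'ee_pos': array([ 179.7, -598.1,  221.9]), 'orientation': array([-2.5,  1.9,  0. ]), 'ft_force': array([ 0.4, -0.7, -0.4]), 'moment': array([-0., -0.,  0.]), 'width': 87.82791914185036} 18.700000000000003
cam [ 76.4 836.  525.5] 0.001034183748568979 382.0483033661763
rack [([267.8, 262.5], 0.66)]
handle_center [([261.7, 239.7], 0.75)]
slot_mark [([239.4, 235.8], 0.88)]
block_floor [([321.0, 216.7], 0.68)]
gauge_grip [([357.3, 167.6], 0.78), ([337.0, 174.0], 0.55)]
gauge_foot [([337.3, 191.6], 0.68), ([354.6, 185.4], 0.52), ([266.1, 263.1], 0.28)]
red_jar [([243.8, 306.3], 0.7)]
clamp [([373.7, 173.9], 0.53)]
cam [ 132.4  -11.1 1603.6] -0.09830567440464437 468.84834948108846
rack [([251.0, 194.8], 0.75)]
handle_center [([251.3, 194.4], 0.63)]
slot_mark [([239.7, 187.1], 0.72)]
block_floor [([320.1, 207.6], 0.62)]
gauge_grip [([364.9, 203.9], 0.68), ([395.4, 210.7], 0.61)]
gauge_foot [([364.3, 207.6], 0.49), ([396.4, 214.9], 0.42)]
red_jar [([212.4, 210.3], 0.83)]
clamp [([425.8, 224.9], 0.52)]
```

View pics/s.png

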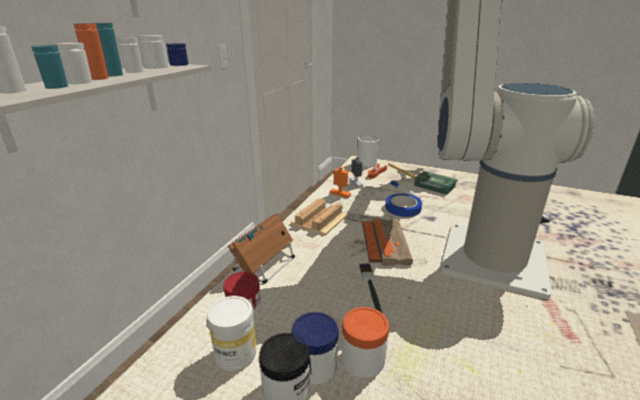

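View pics/t.png

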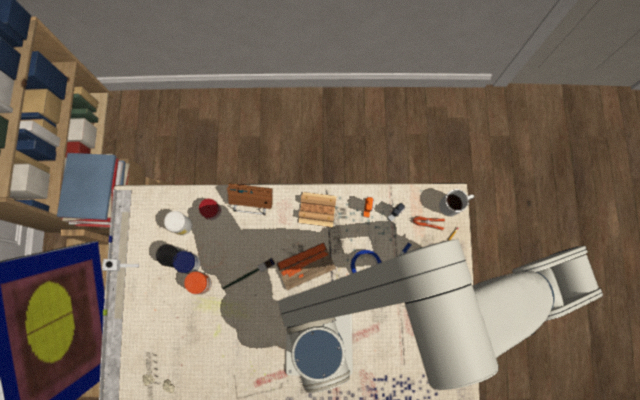

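The scene view shows the handle in its rack at (262,242), the red jar at (243,290), the block at (320,217), an orange gauge at (341,183), a dark gauge at (357,168) and the clamp at (376,172). In the top view these are at (250,195), (208,208), (318,208), (368,207), (397,210) and (428,222).
Only the two gauges can be confused. The orange one is excluded by the description, so I choose the dark one. Next I take close crops.

Run:
```python
from h import *
np.set_printoptions(precision=1,suppress=True)
a=shot("scene");b=shot("top")
import pickle;pickle.dump((a,b),open("first.pkl","wb"))
D={"handle":((261.7,239.7),(251.3,194.4)),"mark":((239.4,235.8),(239.7,187.1)),"floor":((321,216.7),(320.1,207.6)),"ggrip":((357.3,167.6),(395.4,210.7)),"gfoot":((354.6,185.4),(396.4,214.9)),"rack":((267.8,262.5),(251,194.8)),"jar":((243.8,306.3),(212.4,210.3)),"clamp":((373.7,173.9),(425.8,224.9))}
for k,(u,v) in D.items():
    p=tri((a,b),(u,v)); print(k,p,proj(a,p)[0]-u,proj(b,p)[0]-v)
def cr(im,x0,y0,w,h,s): return cv2.resize(im["color"][y0:y0+h,x0:x0+w,::-1],None,fx=s,fy=s,interpolation=cv2.INTER_CUBIC)
cv2.imwrite("pics/c1.png",np.vstack([cr(a,220,200,80,60,5)[:, :],]) if 0 else np.vstack([np.hstack([cr(a,220,205,80,80,5)[:300+100],cr(a,310,150,80,80,5)])[:,:800]]))
cv2.imwrite("pics/c2.png",np.vstack([cr(b,200,180,100,36,8),cr(b,290,190,100,36,8)])[:600])
cv2.imwrite("pics/c3.png",np.hstack([cr(a,280,190,80,60,5),cr(b,355,190,80,60,5)]))
```

```text
handle [488.4 226.7  57.5] [-0.5 -0.1] [0.1 0.3]
mark [512.7 265.1  82.5] [1.9 0.4] [-0.6 -1.1]
floor [449.   -7.1   5.6] [-1.5 -0.3] [0.4 1.2]
ggrip [ 428.8 -259.2   60.7] [-0.5 -0.1] [0.1 0.4]
gfoot [ 433.3 -272.2  -10. ] [1.3 0.3] [-0.3 -1.2]
rack [487.8 231.4   1.8] [-5.8 -1.4] [1.4 3.6]
jar [445.1 371.2  -0.3] [-0.6 -0.1] [0.1 0.3]
clamp [ 396.7 -372.4   -1.2] [1.5 0.3] [-0.4 -1.5]
```

View pics/c1.png

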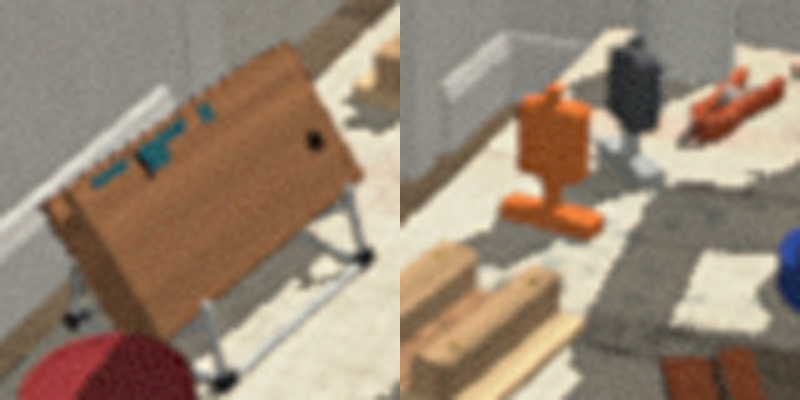

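View pics/c2.png

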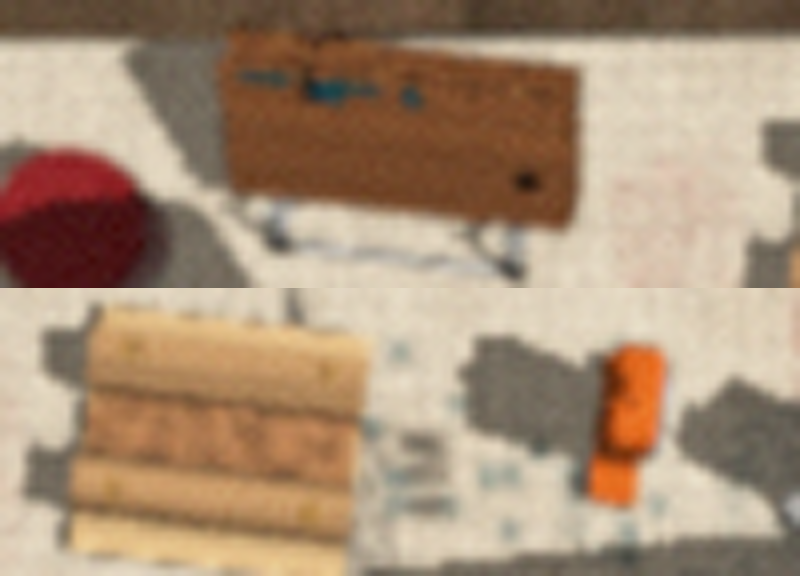

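View pics/c3.png

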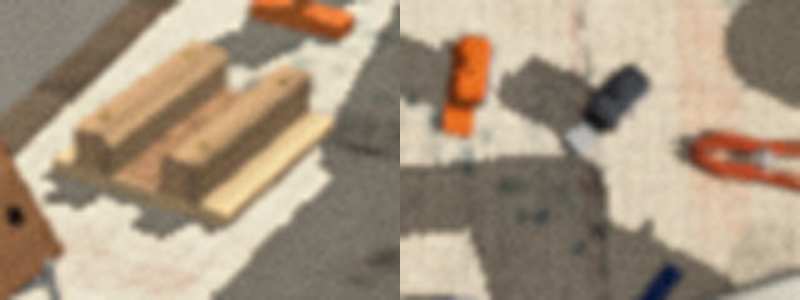

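Crops: the orange gauge is at crop 1 (555,165) and the dark gauge at crop 1 (635,100), which is the one I want. The handle's pen mark shows at crop 1 (150,165) and crop 2 (312,60). The groove runs along the block in crops 2 and 3. I fit simple models to these corners next.

```bash
cat > fit.py <<'E'
from h import *
import pickle
from scipy.optimize import least_squares
from scipy.spatial.transform import Rotation as R
np.set_printoptions(precision=2,suppress=True)
a,b=pickle.load(open("first.pkl","rb"))
c1=lambda x,y:(220+x/5,205+y/5); c1r=lambda x,y:(310+(x-400)/5,150+y/5)
c2=lambda x,y:(200+x/8,180+y/8); c2b=lambda x,y:(290+x/8,190+(y-288)/8)
c3=lambda x,y:(280+x/5,190+y/5); c3r=lambda x,y:(355+(x-400)/5,190+y/5)
def H(p): # handle pose in rack
    return R.from_euler("ZY",[p[2],np.radians(35)]),np.array([p[0],p[1],55])
hp=[(a,c1(75,195),(-13,75,38)),(a,c1(42,207),(13,75,38)),(a,c1(297,42),(-13,-75,38)),(a,c1(362,178),(-13,-75,-38)),(a,c1(155,340),(-13,75,-38)),
    (b,c2(228,36),(13,75,38)),(b,c2(232,190),(-13,75,-38)),(b,c2(575,225),(-13,-75,-38)),(b,c2(580,65),(13,-75,38))]
def G(p): return R.from_euler("z",p[2]),np.array([p[0],p[1],0])
bp=[(a,c3(207,170),(-55,60,10)) if 0 else (a,c3(222,226),(-55,60,10)),(a,c3(332,122),(-55,-60,10)),(a,c3(222,215),(-55,60,10)) if 0 else (a,c3(57,160),(55,60,10)),
    (b,c2b(68,548),(-55,60,10)),(b,c2b(345,572),(-55,-60,10)),(b,c2b(100,308),(48,60,34)),(b,c2b(368,338),(48,-60,34))]
def res(p,f,pts):
    r,t=f(p); return np.concatenate([proj(im,r.apply(q)+t)[0]-uv for im,uv,q in pts])
if __name__=="__main__":
    for n,f,pts,p0 in(("handle",H,hp,[488,227,-.1]),("block",G,bp,[449,-7,-.1])):
        s=least_squares(res,p0,args=(f,pts),loss="soft_l1"); print(n,s.x);print(res(s.x,f,pts).reshape(-1,2))
E
python3 - <<'E'
from fit import *
s=least_squares(res,[488,227,-.1],args=(H,hp),loss="soft_l1").x;print("handle",s);print(res(s,H,hp).reshape(-1,2))
r,t=H(s);print("mark pred",proj(a,r.apply([0,36,38])+t),proj(b,r.apply([0,36,38])+t))
# block with unknown cheek outer width
def rb(p):
    r,t=G(p[:3]);o=[]
    for im,uv,q in bp:
        q=np.array(q,float)
        if q[2]==34:q[0]=p[3]
        o.append(proj(im,r.apply(q)+t)[0]-uv)
    return np.concatenate(o)
s2=least_squares(rb,[449,-7,-.1,48],loss="soft_l1").x;print("block",s2);print(rb(s2).reshape(-1,2))
print(atz(a,(321,216.7),10),atz(b,(320.1,207.6),10))
# gauge clicks
print("foot end top z12",atz(b,c3r(573,140),12),atz(b,c3r(595,152),12),"case top z83",atz(b,c3r(620,97),85))
print("scene foot near end corner",atz(a,c1r(655,180),0),"left",atz(a,c1r(605,140),6),"cap",atz(a,c1r(638,40),93), "case mid",atz(a,(357.3,167.6),58),atz(b,(395.4,210.7),58))
# overlay
def cub(r,t,lo,hi,im,c,off):
    P=np.array([[x,y,z] for x in(lo[0],hi[0]) for y in(lo[1],hi[1]) for z in(lo[2],hi[2])],float);u=proj(im,r.apply(P)+t)
    for i in range(8):
        for k in(1,2,4):
            j=i^k
            if j>i: cv2.line(c,*[tuple(int(v) for v in np.round(((u[m]-off[0:2])*off[2]+off[2]/2)*16)) for m in(i,j)],(0,255,0),1,cv2.LINE_AA,4)
def crop(im,x0,y0,w,h,k,th=[]):
    c=cv2.resize(im["color"][y0:y0+h,x0:x0+w,::-1],None,fx=k,fy=k,interpolation=cv2.INTER_CUBIC)
    for q in th: cub(*q,im,c,np.array([x0,y0,k]))
    return c
r,t=H(s);rg,tg=G(s2[:3])
th=[(r,t,(-13,-75,-38),(13,75,38)),(r,t,(-5,34,38),(5,38,38)),(rg,tg,(-55,-60,0),(55,60,10)),(rg,tg,(-20,-60,34),(20,60,34)),(rg,tg,(-15,-60,10),(15,60,10))]
L=np.vstack([crop(a,225,205,57,37,7,th)]);
o=np.vstack([np.hstack([crop(a,225,205,80,60,5,th),crop(a,285,190,80,60,5,th)]),np.hstack([crop(b,215,180,80,40,5,th),crop(b,285,190,80,40,5,th)])])
cv2.imwrite("pics/o1.png",o)
E
```

```text
handle [481.55 231.78  -0.11]
[[-0.51 -1.51]
 [-1.01 -0.73]
 [-1.8  -1.46]
 [ 1.5  -1.17]
 [ 2.66  0.7 ]
 [-0.16 -0.86]
 [-0.75  1.48]
 [-0.51  1.66]
 [-0.14  0.05]]
mark pred [[243.31 235.34]] [[238.89 187.34]]
block [446.89   3.86  -0.12  47.37]
[[ 0.59 -2.88]
 [ 0.11 -1.62]
 [-1.93 -0.78]
 [-0.4   0.2 ]
 [-0.4   1.21]
 [-0.97 -0.14]
 [ 0.22  0.07]]
[441.26   0.09  10.  ] [452.26  -5.89  10.  ]
foot end top z12 [ 414.16 -245.67   12.  ] [ 405.68 -260.63   12.  ] case top z83 [ 429.95 -267.12   85.  ]
scene foot near end corner [ 410.44 -255.65    0.  ] left [ 457.85 -290.82    6.  ] cap [ 428.12 -260.29   93.  ] case mid [ 429.23 -265.42   58.  ] [ 430.84 -259.33   58.  ]
```

View pics/o1.png

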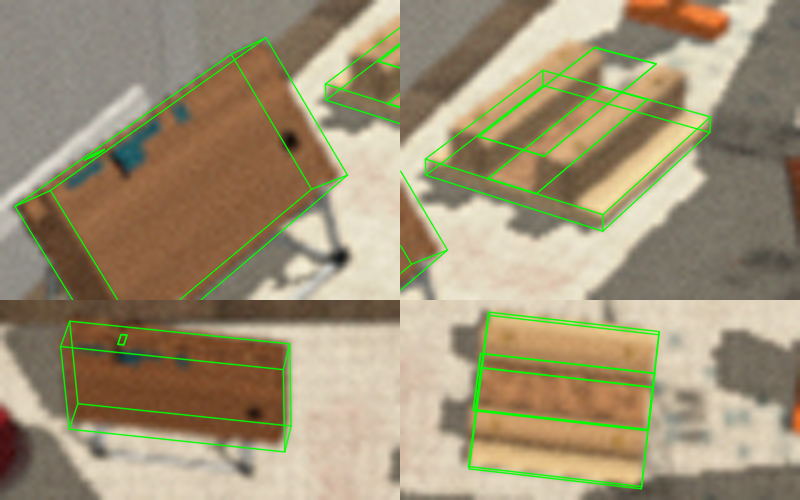

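The fits agree with the top view to about 1–2 px. That is plenty for the 88 mm jaw on a 26 mm slab. The heights also come out as given, with the grip near 58–60 and the handle at 57. I'll plan the approach to the handle.

```bash
cat > plan.py <<'E'
from h import *
from scipy.spatial.transform import Rotation as R
np.set_printoptions(precision=3,suppress=True)
def delta(p,Rt,o=None):
    o=o or get_obs(); c=R.from_rotvec(o["orientation"]); d=np.array(p)-o["ee_pos"]; w=(Rt*c.inv()).as_rotvec()
    print("tcp",o["ee_pos"],"to",np.array(p),"shift",d,"turn",w,"deg",np.degrees(np.linalg.norm(w)),"t",round(o["t"],2),"F",o["ft_force"],"w",round(o["width"],1)); return d,w
def handle_tool(yaw,lean=35):
    Rh=R.from_euler("ZY",[yaw,np.radians(lean)]); return Rh, Rh*R.from_euler("x",np.pi)
E
python3 - <<'E'
from plan import *
Rh,Rt=handle_tool(-.11)
c=np.array([482,230,55])
p=c+Rh.apply([0,0,100]); delta(p,Rt); print("grasp",c+Rh.apply([0,0,-6]), "axis",Rh.apply([0,0,1]),Rt.as_rotvec())
o=get_obs();d,w=delta(p+[0,0,60],Rt,o)
E
```

```text
tcp [ 179.806 -598.563  222.673] to [539.011 223.703 136.915] shift [359.205 822.266 -85.758] turn [0.414 0.496 1.131] deg 74.6149608724426 t 1.0 F [ 0.565  0.643 -0.239] w 87.9
grasp [478.579 230.378  50.085] axis [ 0.57  -0.063  0.819] [-2.961  0.163  0.933]
tcp [ 179.806 -598.563  222.673] to [539.011 223.703 196.915] shift [359.205 822.266 -25.758] turn [0.414 0.496 1.131] deg 74.6149608724426 t 1.0 F [ 0.565  0.643 -0.239] w 87.9
```

move_arm(
  motion=[
    [24,31,6,0.017,0.02,0.045,87.8],
    [48,62,12,0.033,0.04,0.09,87.8],
    [72,93,18,0.05,0.06,0.136,87.8],
    [96,124,24,0.066,0.08,0.181,87.8],
    [120,155,30,0.083,0.099,0.226,87.8],
  ],
)

```text
t: 1.42
ee_pos: [300.5, -442.2, 253.1]
orientation: [-2.706, 1.569, 0.203]
ft_force: [1.0, -0.3, 0.2]
width: 87.7
```

move_arm(
  motion=[
    [22,33,0,0.017,0.02,0.045,87.8],
    [44,66,0,0.033,0.04,0.09,87.8],
    [66,99,0,0.05,0.06,0.136,87.8],
    [88,132,0,0.066,0.08,0.181,87.8],
    [110,165,0,0.083,0.099,0.226,87.8],
  ],
)

```text
t: 1.83
ee_pos: [410.7, -276.9, 253.0]
orientation: [-2.843, 1.239, 0.4]
ft_force: [0.5, -0.7, -0.5]
width: 87.7
```

move_arm(
  motion=[
    [18,33,0,0.017,0.02,0.045,87.8],
    [36,66,0,0.033,0.04,0.09,87.8],
    [54,99,0,0.05,0.06,0.136,87.8],
    [72,132,0,0.066,0.08,0.181,87.8],
    [90,165,0,0.083,0.099,0.226,87.8],
  ],
)

```text
t: 2.25
ee_pos: [500.6, -111.8, 252.8]
orientation: [-2.931, 0.891, 0.589]
ft_force: [-0.3, -0.9, -0.5]
width: 88.1
```

move_arm(
  motion=[
    [8,34,0,0.017,0.02,0.045,87.8],
    [16,68,0,0.033,0.04,0.09,87.8],
    [24,102,0,0.05,0.06,0.136,87.8],
    [32,136,0,0.066,0.08,0.181,87.8],
    [40,170,0,0.083,0.099,0.226,87.8],
  ],
)

```text
t: 2.67
ee_pos: [540.1, 58.2, 252.7]
orientation: [-2.97, 0.529, 0.769]
ft_force: [1.0, -0.2, -0.9]
width: 88.1
```

move_arm(
  motion=[
    [0,33,-6,0.017,0.02,0.045,87.8],
    [0,67,-12,0.033,0.04,0.09,87.8],
    [0,100,-18,0.05,0.06,0.136,87.8],
    [0,134,-24,0.066,0.08,0.181,87.8],
    [0,167,-30,0.083,0.099,0.226,87.8],
  ],
)

```text
t: 3.08
ee_pos: [539.7, 225.2, 222.3]
orientation: [-2.959, 0.16, 0.934]
ft_force: [0.3, -0.8, -0.2]
width: 87.9
```

move_arm(
  motion=[
    [0,0,-30,0,0,0,87.8],
    [0,0,-60,0,0,0,87.8],
    [0,-1,-85,0,0,0,87.8],
  ],
)

```text
t: 3.33
ee_pos: [539.4, 223.4, 135.8]
orientation: [-2.96, 0.161, 0.933]
ft_force: [0.1, -0.4, 0.3]
width: 87.8
```

Run:
```python
from plan import *
a=shot("scene");b=shot("top");o=get_obs()
Rt=R.from_rotvec(o["orientation"]);t=o["ee_pos"]
C=[]
for im,(x0,y0,k) in((a,(205,150,5)),(b,(200,165,5))):
    c=cv2.resize(im["color"][y0:y0+110,x0:x0+80 if im is a else x0+80,::-1],None,fx=k,fy=k,interpolation=cv2.INTER_CUBIC)
    for q,col in(((44,0,0),(0,255,0)),((-44,0,0),(0,255,0)),((0,0,0),(0,0,255)),((0,0,106),(255,0,255)),((44,0,106),(255,255,0)),((-44,0,106),(255,255,0))):
        u=(proj(im,Rt.apply(q)+t)[0]-[x0,y0]+.5)*k; cv2.circle(c,tuple(int(v) for v in u),5,col,2)
    C.append(c)
cv2.imwrite("pics/p1.png",np.hstack(C)); print(o)
```

```text
{'t': 3.4333, 'qpos': array([0.26 , 0.755, 1.412, 0.21 , 1.56 , 0.305]), 'qvel': array([-0.008, -0.06 , -0.048,  0.009,  0.064,  0.011]), 'joint_torque': array([  0.357, -68.636, -23.792,   0.75 ,   1.523,  -0.153]), 'ee_pos': array([537.256, 221.907, 133.873]), 'orientation': array([-2.958,  0.165,  0.944]), 'ft_force': array([ 0.046, -0.114,  0.219]), 'moment': array([-0.052, -0.326,  0.057]), 'width': 88.00138946069723}
```

View pics/p1.png

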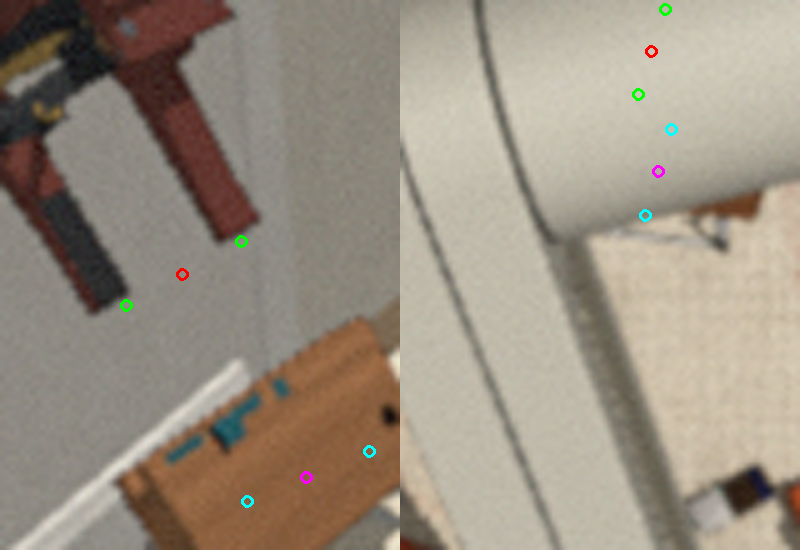

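The fingertips line up with their projection to about 1 px in the scene view, at crop (126,305) and (241,240). The tool axis ends near the handle's middle at (306,477). I descend along the slab.

move_arm(
  motion=[
    [-12,1.4,-17,0,0,0,87.8],
    [-24,2.7,-34,0,0,0,87.8],
    [-36,4,-52,0,0,0,87.8],
    [-48,5.4,-69,0,0,0,87.8],
    [-60,6.7,-86,0,0,0,87.8],
  ],
)

```text
t: 3.85
ee_pos: [480.5, 229.4, 52.7]
orientation: [-2.959, 0.164, 0.929]
ft_force: [0.3, -0.4, -0.2]
width: 87.7
```

move_arm(
  motion=[
    [0,0,0,0,0,0,60],
    [0,0,0,0,0,0,45],
    [0,0,0,0,0,0,35],
    [0,0,0,0,0,0,30],
    [0,0,0,0,0,0,24],
  ],
)

```text
t: 4.27
ee_pos: [481.4, 229.3, 52.9]
orientation: [-2.959, 0.164, 0.929]
ft_force: [0.1, -0.4, 0.8]
width: 58.0
```

move_arm(
  motion=[
    [0,0,0,0,0,0,15],
    [0,0,0,0,0,0,15],
    [0,0,0,0,0,0,15],
    [0,0,0,0,0,0,15],
    [0,0,0,0,0,0,15],
  ],
)

```text
t: 4.68
ee_pos: [479.4, 229.2, 52.0]
orientation: [-2.958, 0.164, 0.935]
ft_force: [-0.6, -1.2, 3.2]
width: 25.9
```

move_arm(
  motion=[
    [0,0,0,0,0,0,10],
    [8,-1,12,0,0,0,10],
    [18,-2,26,0,0,0,10],
    [30,-3,42,0,0,0,10],
    [42,-5,60,0,0,0,10],
  ],
)

```text
t: 5.1
ee_pos: [521.0, 224.0, 111.3]
orientation: [-2.959, 0.164, 0.937]
ft_force: [0.3, 0.2, -2.7]
width: 25.7
```

move_arm(
  motion=[
    [0,0,20,0,0,0,10],
    [0,0,45,0,0,0,10],
    [0,0,70,0,0,0,10],
    [0,0,85,0,0,0,10],
    [0,0,90,0,0,0,10],
  ],
)

```text
t: 5.52
ee_pos: [523.0, 224.5, 203.7]
orientation: [-2.96, 0.163, 0.926]
ft_force: [1.2, -0.8, -1.8]
width: 25.8
```

Run:
```python
from plan import *
Rh,Rt=handle_tool(-.12,0); delta([449,0,170],Rt)
```

```text
tcp [522.972 224.451 203.739] to [449   0 170] shift [ -73.972 -224.451  -33.739] turn [-0.073 -0.603 -0.009] deg 34.77858235611415 t 5.52 F [ 1.23  -0.76  -1.831] w 25.8
```

move_arm(
  motion=[
    [-7,-22,-3,-0.007,-0.06,-0.001,10],
    [-15,-45,-7,-0.015,-0.121,-0.002,10],
    [-22,-67,-10,-0.022,-0.181,-0.003,10],
    [-30,-90,-13,-0.029,-0.241,-0.004,10],
    [-37,-112,-17,-0.036,-0.301,-0.005,10],
  ],
)

```text
t: 5.93
ee_pos: [483.8, 111.0, 183.6]
orientation: [-3.083, 0.178, 0.475]
ft_force: [-0.1, -0.4, -2.8]
width: 25.6
```

move_arm(
  motion=[
    [-7,-22,-3,-0.007,-0.06,-0.001,10],
    [-15,-45,-7,-0.015,-0.121,-0.002,10],
    [-22,-67,-10,-0.022,-0.181,-0.003,10],
    [-30,-90,-13,-0.029,-0.241,-0.004,10],
    [-37,-112,-17,-0.036,-0.301,-0.005,10],
  ],
)

```text
t: 6.35
ee_pos: [446.6, -0.8, 166.9]
orientation: [3.135, -0.189, -0.004]
ft_force: [0.3, -0.3, -2.5]
width: 25.8
```

Run:
```python
from plan import *
import pickle
Rh,Rt=handle_tool(-.12,0); delta([449,0,170],Rt)
a=shot("scene");b=shot("top");o=get_obs();pickle.dump((a,b,o),open("held.pkl","wb"))
c=cv2.resize(a["color"][130:250,240:400,::-1],None,fx=5,fy=5,interpolation=cv2.INTER_CUBIC)
cv2.imwrite("pics/held.png",c);print(mark_of(a,"slot_mark")[:2],mark_of(a,"block_floor")[:2],mark_of(b,"slot_mark")[:1],mark_of(b,"block_floor")[:2])
```

```text
tcp [446.603  -0.776 166.914] to [449   0 170] shift [2.397 0.776 3.086] turn [ 0.    -0.003  0.001] deg 0.16243503966563214 t 6.35 F [ 0.337 -0.283 -2.547] w 25.8
[{'location': [156.2, 308.2], 'p': 0.58}] [{'location': [215.1, 321.1], 'p': 0.84}] [] []
```

View pics/held.png

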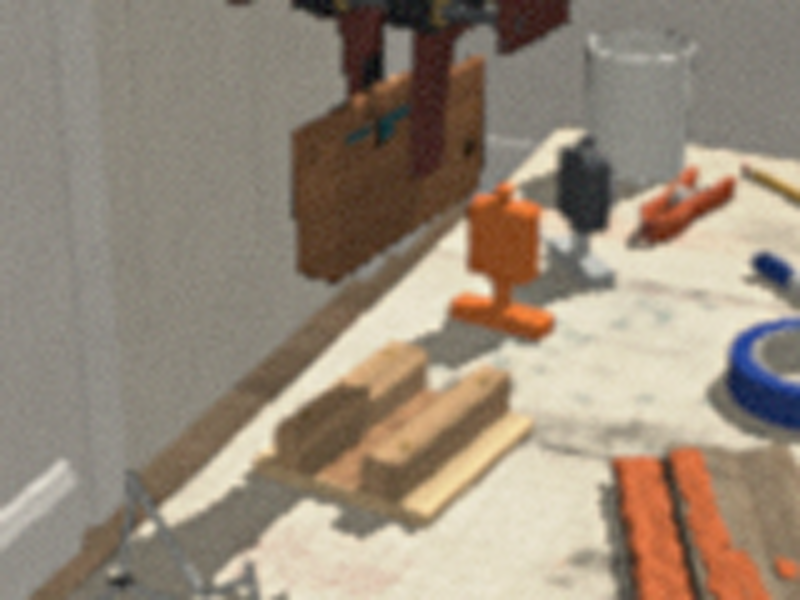

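The held handle hangs upright, slot up. Its lower +y end is at crop (297,272)–(325,283), and the pen mark is near (380,120). I refit the block (corners at z = 0) and compare the handle model with the arm pose, fitting its y and z offset in the grip.

Run:
```python
from fit import *
a2,b2,o=pickle.load(open("held.pkl","rb"))
h=lambda x,y:(240+x/5-.4,130+y/5-.4)
sh=lambda uv:(uv[0]-.4,uv[1]-.4)
Ps=[(a2,h(425,525),(-55,60,0)),(a2,h(532,420),(-55,-60,0)),(a2,h(255,464),(55,60,0)),
 (a2,h(276,428),("c",60,34)),(a2,h(398,342),("c",-60,34))]
Pt=[(b,sh(c2b(68,548)),(-55,60,5)),(b,sh(c2b(345,572)),(-55,-60,5)),(b,sh(c2b(100,308)),("c",60,34)),(b,sh(c2b(368,338)),("c",-60,34))]
def rb(p,pts):
    r,t=G(p[:3]);return np.concatenate([proj(im,r.apply([p[3] if q[0]=="c" else q[0],q[1],q[2]])+t)[0]-uv for im,uv,q in pts])
for n,pp in(("scene",Ps),("top",Pt),("both",Ps+Pt)):
    s=least_squares(rb,[447,0,-.1,48],args=(pp,),loss="soft_l1").x;print(n,s);print(rb(s,pp).reshape(-1,2).T)
Rt=R.from_rotvec(o["orientation"])*R.from_euler("x",np.pi);t=o["ee_pos"]
hh=[(h(297,272),(13,75,-38)),(h(328,284),(-13,75,-38)),(h(293,130),(13,75,38)),(h(486,55),(-13,-75,38))]
f=lambda p:np.concatenate([proj(a2,Rt.apply(np.array(q)+p)+t)[0]-uv for uv,q in hh])
s=least_squares(f,[0,0,6],loss="soft_l1").x;print("handle offset in tool(x free, y,z)",s,f(s))
f2=lambda p:f([0,p[0],p[1]]);s=least_squares(f2,[0,6]).x;print(s,f2(s), "yaw",Rt.as_euler("ZYX"))
```

```text
scene [449.5   -1.28  -0.12  34.43]
[[ 0.1   0.19 -0.99  0.75 -0.21]
 [-0.14  1.35  0.89 -0.99 -1.15]]
top [451.56   3.91  -0.11  43.99]
[[ 0.19  0.1  -0.83  0.38]
 [-0.33  0.37  0.02 -0.06]]
both [449.58   1.21  -0.12  37.15]
[[-0.2  -0.18 -1.42 -0.52 -1.49  0.85  0.73 -0.17  1.05]
 [ 0.32  1.69  1.37 -0.79 -1.02  0.06  1.07  2.37  2.59]]
handle offset in tool(x free, y,z) [ 15.88 -14.77  -3.81] [-0.3   0.1   2.19 -0.15 -0.49  0.05 -0.19 -0.  ]
[10.9   8.27] [-0.87  0.7   1.92  0.54 -1.13 -0.35  0.5  -0.85] yaw [-0.12  0.01 -0.  ]
```

move_arm(
  motion=[
    [1,0,-20,0,0,0,10],
    [2,0,-40,0,0,0,10],
    [3,0,-60,0,0,0,10],
    [3,0,-72,0,0,0,10],
    [3,0,-76,0,0,0,10],
  ],
)

```text
t: 7.07
ee_pos: [450.5, 0.9, 89.7]
orientation: [-3.136, 0.188, 0.012]
ft_force: [-0.4, -0.1, -1.8]
width: 25.7
```

move_arm(
  motion=[
    [0,0,-2,0,0,0,10],
    [0,0,-5,0,0,0,10],
    [0,0,-8,0,0,0,10],
    [0,0,-12,0,0,0,10],
    [0,0,-14,0,0,0,10],
  ],
)

```text
t: 7.48
ee_pos: [451.1, 0.2, 77.7]
orientation: [-3.136, 0.19, 0.006]
ft_force: [-0.3, -0.4, -2.1]
width: 26.1
```

move_arm(
  motion=[
    [0,0,-2,0,0,0,10],
    [0,0,-4,0,0,0,10],
    [0,0,-6,0,0,0,10],
    [0,0,-8,0,0,0,10],
    [0,0,-10,0,0,0,10],
  ],
)

```text
t: 7.9
ee_pos: [450.8, 0.1, 67.6]
orientation: [-3.136, 0.19, 0.007]
ft_force: [-2.3, 1.0, 5.1]
width: 25.6
```

Run:
```python
from plan import *
o=get_obs();print(o["ee_pos"],o["ft_force"],o["moment"])
a=shot("scene");b=shot("top")
cv2.imwrite("pics/p2.png",np.hstack([cv2.resize(im["color"][y:y+75,x:x+50,::-1],None,fx=8,fy=8,interpolation=cv2.INTER_CUBIC) for im,x,y in((a,285,175),(a,315,175))]))
```

```text
[450.837   0.114  67.579] [-2.336  0.991  5.106] [-0.079  0.392 -0.124]
```

View pics/p2.png

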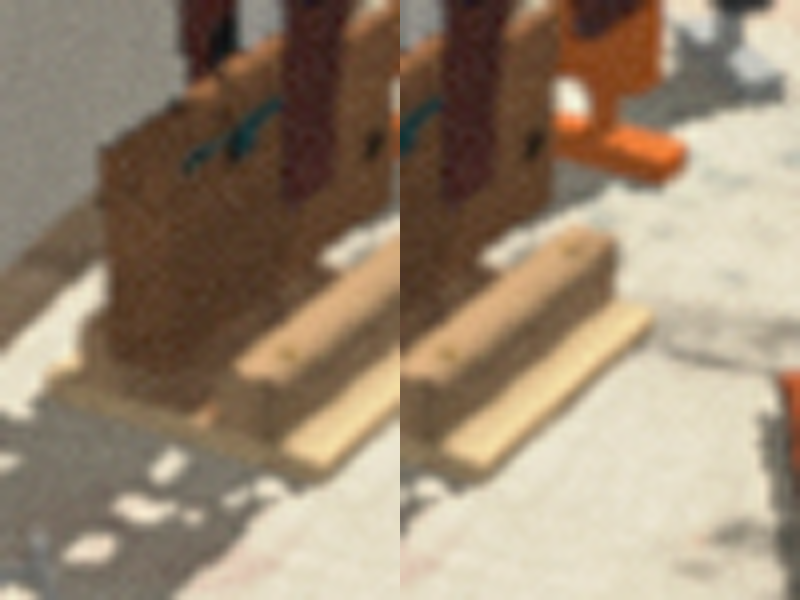

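The handle's foot has met the far (+x) cheek's chamfer: crop left (115,350), gap on the near side at (200,410), and fx −2.3 N. I shift 4 mm towards −x and go on.

move_arm(
  motion=[
    [-2,0,2,0,0,0,10],
    [-4.5,0,2,0,0,0,10],
    [-4.5,0,-1,0,0,0,10],
    [-4.5,0,-3,0,0,0,10],
    [-4.5,0,-5,0,0,0,10],
  ],
)

```text
t: 8.42
ee_pos: [446.3, 0.2, 62.5]
orientation: [-3.136, 0.19, 0.007]
ft_force: [0.1, 0.4, -1.8]
width: 25.8
```

Free again. I continue down in small steps.

move_arm(
  motion=[
    [0,0,-2,0,0,0,10],
    [0,0,-4,0,0,0,10],
    [0,0,-6,0,0,0,10],
    [0,0,-8,0,0,0,10],
    [0,0,-10,0,0,0,10],
  ],
)

```text
t: 8.83
ee_pos: [446.3, 0.2, 52.4]
orientation: [-3.136, 0.19, 0.007]
ft_force: [0.4, 0.5, -2.7]
width: 25.5
```

move_arm(
  motion=[
    [0,0,-1,0,0,0,10],
    [0,0,-2,0,0,0,10],
    [0,0,-3,0,0,0,10],
    [0,0,-4,0,0,0,10],
    [0,0,-5,0,0,0,10],
  ],
)

```text
t: 9.25
ee_pos: [446.4, 0.1, 47.6]
orientation: [-3.136, 0.19, 0.007]
ft_force: [-0.1, -0.2, -2.4]
width: 25.9
```

move_arm(
  motion=[
    [0,0,-1,0,0,0,10],
    [0,0,-2,0,0,0,10],
    [0,0,-3,0,0,0,10],
  ],
)

```text
t: 9.5
ee_pos: [446.3, 0.3, 44.8]
orientation: [-3.135, 0.191, 0.007]
ft_force: [-3.1, 4.7, 14.7]
width: 26.2
```

move_arm(
  motion=[
    [0,0,-1,0,0,0,10],
    [0,0,-1.5,0,0,0,10],
  ],
)

```text
t: 9.67
ee_pos: [446.4, 0.4, 44.7]
orientation: [-3.135, 0.191, 0.007]
ft_force: [-8.9, 2.3, 37.7]
width: 25.8
```

It has bottomed at TCP 44.8, against an expected 42–45. I take the load off, open and withdraw straight up.

move_arm(
  motion=[
    [0,0,1.5,0,0,0,10],
    [0,0,1.5,0,0,0,30],
    [0,0,1.5,0,0,0,45],
    [0,0,1.5,0,0,0,70],
    [0,0,1.5,0,0,0,70],
  ],
)

```text
t: 10.08
ee_pos: [446.4, 0.1, 44.5]
orientation: [-3.136, 0.19, 0.007]
ft_force: [0.9, 0.3, -0.6]
width: 46.2
```

move_arm(
  motion=[
    [0,0,0,0,0,0,70],
    [0,0,4,0,0,0,70],
    [0,0,30,0,0,0,80],
    [0,0,65,0,0,0,87.8],
    [0,0,105,0,0,0,87.8],
  ],
)

```text
t: 10.5
ee_pos: [444.8, 0.2, 149.8]
orientation: [3.136, -0.19, -0.014]
ft_force: [1.4, 0.1, 0.1]
width: 79.5
```

move_arm(
  motion=[
    [0,-35,20,0,0,0,87.8],
    [0,-70,40,0,0,0,87.8],
    [0,-108,50,0,0,0,87.8],
    [-4,-145,50,0,0,0,87.8],
    [-8,-180,50,0,0,0,87.8],
  ],
)

```text
t: 10.92
ee_pos: [438.6, -181.9, 201.2]
orientation: [3.135, -0.19, -0.003]
ft_force: [-0.2, -0.0, -0.5]
width: 87.7
```

Run:
```python
from plan import *
import pickle
a=shot("scene");b=shot("top");o=get_obs();pickle.dump((a,b,o),open("placed.pkl","wb"));print(o["t"],o["ee_pos"],o["ft_force"])
for im in(a,b):
    for l in("slot_mark","handle_center","gauge_grip","gauge_foot"):print(l,[(np.round(m["location"][::-1],1),round(m["p"],2)) for m in mark_of(im,l)[:2]])
cv2.imwrite("pics/p3.png",np.vstack([np.hstack([cv2.resize(a["color"][190:250,285:335,::-1],None,fx=8,fy=6.6667,interpolation=cv2.INTER_CUBIC),cv2.resize(a["color"][150:190,335:375,::-1],(400,400),interpolation=cv2.INTER_CUBIC)])]))
```

```text
11.0167 [ 438.168 -183.872  200.412] [-0.447  0.891  0.824]
slot_mark [(array([309.3, 197.3]), 0.8)]
handle_center [(array([318.2, 205.7]), 0.73), (array([311.5, 194.9]), 0.36)]
gauge_grip [(array([337.7, 175.6]), 0.65), (array([354.9, 168. ]), 0.63)]
gauge_foot [(array([358.2, 185.3]), 0.79), (array([335.2, 192.2]), 0.74)]
slot_mark [(array([307.2, 202.1]), 0.88)]
handle_center [(array([319.1, 204.8]), 0.87)]
gauge_grip []
gauge_foot [(array([307.5, 204.5]), 0.25)]
```

View pics/p3.png

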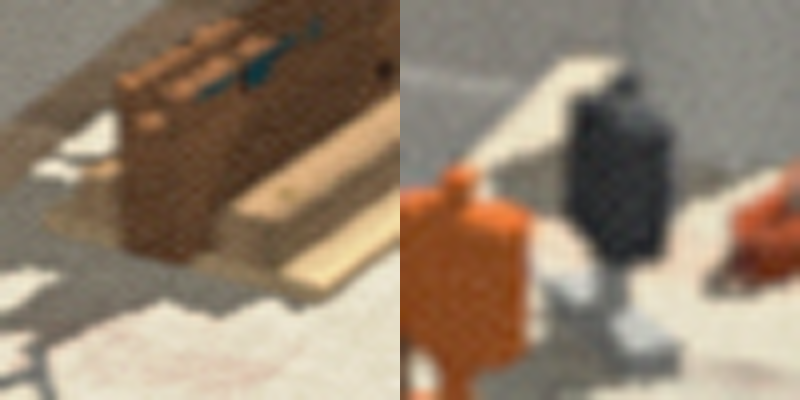

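The handle stands upright in the groove, slot up, with its end at crop (120,80)–(190,260), and nothing else has moved. The dark gauge's case is at (620,180) and its foot runs from (555,275) to (670,355). I fit the gauge's yaw by silhouette in both views.

```bash
cat > gfit.py <<'E'
from fit import *
from scipy.optimize import minimize
K=6
def hull(im,p,lo,hi,x0,y0,w,h):
    r,t=R.from_euler("z",p[2]),np.array([p[0],p[1],0])
    P=np.array([[x,y,z] for x in(lo[0],hi[0]) for y in(lo[1],hi[1]) for z in(lo[2],hi[2])],float)
    u=(proj(im,r.apply(P)+t)-[x0,y0]+.5)*K
    m=np.zeros((h*K,w*K),np.uint8);cv2.fillConvexPoly(m,cv2.convexHull(np.round(u*16).astype(np.int32)),1,cv2.LINE_8,4);return m>0
def dark(im,x0,y0,w,h,th=85):
    g=cv2.resize(im["color"][y0:y0+h,x0:x0+w],None,fx=K,fy=K,interpolation=cv2.INTER_CUBIC).max(2)<th
    n,l,s,_=cv2.connectedComponentsWithStats(g.astype(np.uint8));return l==1+np.argmax(s[1:,4])
W=[(a,342,150,28,32),(b,385,198,26,26)]
if __name__=="__main__":
    M=[dark(im,*w) for im,*w in W]
    print([m.sum()/K**2 for m in M])
    def cost(p,sel=(0,1)):
        c=0
        for i in sel:
            im,*w=W[i];m=hull(im,p,(-11,-22,33),(11,22,83),*w)|hull(im,p,(-6,-6,83),(6,6,93),*w)
            c+=1-(m&M[i]).sum()/(m|M[i]).sum()
        return c
    for sel in((0,1),(0,),(1,)):
        best=[]
        for y in np.arange(-1.5,1.6,.25):
            s=minimize(cost,[430,-262,y],args=(sel,),method="Nelder-Mead",options=dict(initial_simplex=[[430,-262,y],[438,-262,y],[430,-254,y],[430,-262,y+.2]]));best.append((s.fun,*s.x))
        best.sort();print(sel,np.array(best[:5]))
    for p in best[:1]:
        for im,q in((a,(335+15.5,150+27)),(a,(363,185)),(b,c3r(580,138))):pass
E
python3 gfit.py
```

```text
[np.float64(139.55555555555554), np.float64(84.16666666666667)]
(0, 1) [[   0.62  432.87 -262.86    0.61]
 [   0.62  432.93 -263.25    0.59]
 [   0.62  432.9  -262.78    0.61]
 [   0.62  432.84 -262.33    0.6 ]
 [   0.62  432.79 -263.      0.6 ]]
(0,) [[   0.29  433.3  -265.27    0.58]
 [   0.29  433.55 -265.29    0.59]
 [   0.29  432.37 -262.47    0.58]
 [   0.29  432.63 -262.38    0.58]
 [   0.29  431.16 -258.01    0.58]]
(1,) [[   0.28  435.1  -262.99    0.85]
 [   0.28  435.84 -263.58    0.85]
 [   0.28  435.25 -262.61    0.85]
 [   0.28  436.42 -264.15    0.85]
 [   0.28  435.67 -263.14    0.86]]
```

Run:
```python
from gfit import *
a2,b2,o=pickle.load(open("placed.pkl","rb"))
def ov(im,p,x0,y0,w,h,k):
    c=cv2.resize(im["color"][y0:y0+h,x0:x0+w,::-1],None,fx=k,fy=k,interpolation=cv2.INTER_CUBIC)
    if p is None:return c
    r,t=R.from_euler("z",p[2]),np.array([p[0],p[1],0])
    for lo,hi,col in(((-11,-22,33),(11,22,83),(0,255,0)),((-10,-33,0),(10,33,12),(0,0,255))):
        P=np.array([[x,y,z] for x in(lo[0],hi[0]) for y in(lo[1],hi[1]) for z in(lo[2],hi[2])],float)
        u=(proj(im,r.apply(P)+t)-[x0,y0]+.5)*k
        for i in range(8):
            for q in(1,2,4):
                if i^q>i: cv2.line(c,tuple(np.round(u[i]).astype(int).tolist()),tuple(np.round(u[i^q]).astype(int).tolist()),col,1,cv2.LINE_AA)
    return c
ps=[None,(433,-263,.65),(433,-263,1.0)]
cv2.imwrite("pics/g1.png",np.vstack([np.hstack([ov(a2,p,343,152,26,38,10) for p in ps]),np.hstack([ov(b,p,385,200,26,22,10) for p in ps])]))
```

```text
(no output)
```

View pics/g1.png

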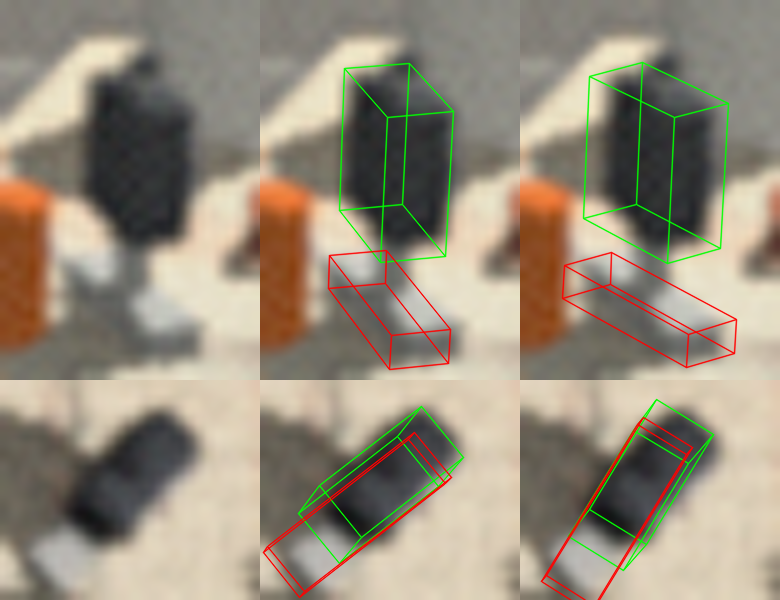

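Run:
```python
from gfit import *
a2,b2,o=pickle.load(open("placed.pkl","rb"))
W=[(a,342,150,28,32),(b,385,198,26,26)]
# foot in top view: light steel end; click centre & corners from 10x crop of (385,200)
f=lambda x,y:(385+x/10-.45,200+(y-380)/10-.45)
clicks=[(f(30,553),(10,33,12)),(f(72,588),(-10,33,12))]
for th in(80,95,105):
    M=[dark(im,*w,th) for im,*w in W]
    def cost(p,sel=(0,1)):
        c=0
        for i in sel:
            im,*w=W[i];m=hull(im,p,(-13,-22,33),(11,22,83),*w)|hull(im,p,(-6,-6,83),(6,6,93),*w)
            c+=1-(m&M[i]).sum()/(m|M[i]).sum()
        return c
    for sel in((0,1),(0,),(1,)):
        best=[]
        for y in(.65,.85,1.05,.85-np.pi):
            s=minimize(cost,[430,-262,y],args=(sel,),method="Nelder-Mead",options=dict(initial_simplex=[[432,-264,y],[440,-264,y],[432,-272,y],[432,-264,y+.15]]));best.append((s.fun,*s.x))
        best.sort();print(th,[m.sum()//36 for m in M],sel,np.array(best[0]))
for im,uv in((b,f(30,553)),(b,f(72,588)),(b,f(97,540))):print(atz(im,uv,12))
h=lambda x,y:(343+x/10-.45,152+y/10-.45)
for x,y in((198,330),(150,340),(65,262),(115,248)):print("scene foot",atz(a,h(x,y),6))
```

```text
80 [np.int64(134), np.int64(76)] (0, 1) [   0.75  434.17 -263.55    0.53]
80 [np.int64(134), np.int64(76)] (0,) [   0.31  437.14 -273.17    0.52]
80 [np.int64(134), np.int64(76)] (1,) [   0.37  434.88 -262.58   -2.25]
95 [np.int64(155), np.int64(96)] (0, 1) [   0.53  433.7  -262.57    0.57]
95 [np.int64(155), np.int64(96)] (0,) [   0.23  435.66 -269.39    0.56]
95 [np.int64(155), np.int64(96)] (1,) [   0.24  435.17 -263.74   -2.31]
105 [np.int64(169), np.int64(146)] (0, 1) [   0.6   432.13 -262.68   -2.57]
105 [np.int64(169), np.int64(146)] (0,) [   0.2   435.39 -268.77    0.59]
105 [np.int64(169), np.int64(146)] (1,) [   0.38  435.91 -260.6     0.7 ]
[ 418.23 -238.7    12.  ]
[ 405.89 -252.84   12.  ]
[ 422.67 -262.1    12.  ]
scene foot [ 406.15 -255.68    6.  ]
scene foot [ 417.95 -241.97    6.  ]
scene foot [ 464.6  -290.14    6.  ]
scene foot [ 453.05 -308.28    6.  ]
```

Top and scene agree on the gauge: centre about (436, −268), yaw about 0.81. The foot measures 19 × 69 mm against 20 × 66 given. I go above it.

Run:
```python
from plan import *
Rh,Rt=handle_tool(.81-np.pi/2,0); delta([436,-268,150],Rt)
```

```text
tcp [ 438.412 -178.772  199.587] to [ 436 -268  150] shift [ -2.412 -89.228 -49.587] turn [-0.002 -0.004 -0.642] deg 36.76155844636975 t 11.42 F [-0.04  -0.118 -0.071] w 88.2
```

move_arm(
  motion=[
    [0,-18,-5,0,0,-0.12,87.8],
    [-1,-36,-10,0,0,-0.24,87.8],
    [-1,-54,-20,0,0,-0.36,87.8],
    [-2,-72,-35,0,0,-0.48,87.8],
    [-2.4,-89,-49.5,0,0,-0.6,87.8],
  ],
)

```text
t: 11.83
ee_pos: [436.5, -269.1, 149.9]
orientation: [-2.936, 1.114, 0.005]
ft_force: [-0.6, 0.0, 0.2]
width: 88.2
```

move_arm(
  motion=[
    [0,0,0,0,0,-0.04,87.8],
    [0,0,0,0,0,-0.04,87.8],
  ],
)

```text
t: 12.0
ee_pos: [435.6, -268.6, 149.2]
orientation: [-2.914, 1.168, 0.01]
ft_force: [-1.2, -0.3, 0.3]
width: 87.9
```

Run:
```python
from plan import *
Rh,Rt=handle_tool(.81-np.pi/2,0); delta([436,-268,150],Rt)
a=shot("scene");o=get_obs();T=R.from_rotvec(o["orientation"]);t=o["ee_pos"]
x0,y0,k=330,130,10
c=cv2.resize(a["color"][y0:y0+60,x0:x0+55,::-1],None,fx=k,fy=k,interpolation=cv2.INTER_CUBIC)
for q in((44,0,0),(-44,0,0),(0,0,57),(0,0,110),(44,0,110),(-44,0,110)):
    u=(proj(a,T.apply(q)+t)[0]-[x0,y0]+.5)*k;cv2.circle(c,tuple(int(v) for v in u),5,(0,255,0),2)
cv2.imwrite("pics/g2.png",c)
```

```text
tcp [ 435.604 -268.629  149.207] to [ 436 -268  150] shift [0.396 0.629 0.793] turn [-0.004 -0.005  0.002] deg 0.3825219341549478 t 12.0 F [-1.209 -0.282  0.276] w 87.9
```

View pics/g2.png

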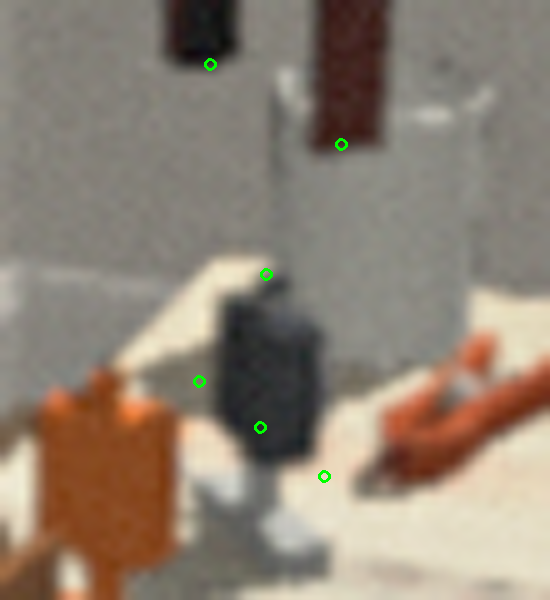

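The tool axis falls on the gauge: the projected cap point is (266,274) and the cap is at (272,280), about 0.7 px apart. The finger points (199,381) and (324,476) straddle the case. I descend and grip.

move_arm(
  motion=[
    [0,0,-22,0,0,0,87.8],
    [0,-1,-44,0,0,0,87.8],
    [0,-1,-66,0,0,0,87.8],
    [0,-1,-90,0,0,0,87.8],
    [0,-1,-110,0,0,0,87.8],
  ],
)

```text
t: 12.47
ee_pos: [436.4, -269.0, 39.5]
orientation: [-2.918, 1.161, 0.006]
ft_force: [0.1, 0.4, -0.2]
width: 87.7
```

move_arm(
  motion=[
    [0,0,0,0,0,0,70],
    [0,0,0,0,0,0,55],
    [0,0,0,0,0,0,45],
    [0,0,0,0,0,0,35],
    [0,0,0,0,0,0,30],
  ],
)

```text
t: 12.88
ee_pos: [436.9, -270.2, 41.6]
orientation: [-2.916, 1.166, 0.003]
ft_force: [1.3, 0.3, 0.4]
width: 58.6
```

move_arm(
  motion=[
    [0,0,0,0,0,0,25],
    [0,0,0,0,0,0,25],
    [0,0,0,0,0,0,25],
    [0,0,0,0,0,0,25],
    [0,0,0,0,0,0,25],
  ],
)

```text
t: 13.3
ee_pos: [435.6, -269.6, 40.7]
orientation: [-2.915, 1.166, 0.007]
ft_force: [-3.0, 2.9, 8.7]
width: 43.8
```

move_arm(
  motion=[
    [0,0,4,0,0,0,25],
    [0,0,25,0,0,0,25],
    [0,0,60,0,0,0,25],
    [0,0,98,0,0,0,25],
    [0,0,138,0,0,0,25],
  ],
)

```text
t: 13.72
ee_pos: [435.2, -269.5, 179.0]
orientation: [-2.915, 1.166, 0.009]
ft_force: [0.5, -0.4, -2.4]
width: 43.7
```

move_arm(
  motion=[
    [0,0,20,0,0,0,25],
    [0,0,25,0,0,0.1,25],
    [0,0,25,0,0,0.1,25],
  ],
)

```text
t: 13.97
ee_pos: [437.0, -270.7, 205.6]
orientation: [-2.973, 1.015, -0.001]
ft_force: [0.4, -0.2, -2.8]
width: 43.4
```

Run:
```python
from plan import *
import pickle
a,b,o=pickle.load(open("placed.pkl","rb"))
ax=np.array([np.sin(.12),np.cos(.12),0]);c=np.array([446.4,.2,86])
L=[("scene0",a,(309.3,197.3)),("top0",b,(307.2,202.1))]
for k in range(2):
    a2=shot("scene");b2=shot("top")
    for n,im in(("scene",a2),("top",b2)):
        for m in mark_of(im,"slot_mark")[:1]:L.append((n,im,m["location"][::-1]))
for n,im,uv in L:
    p=atz(im,uv,86); d=p-c; print(n,np.round(uv,1),p,"along",d@ax,"across",d[0]*ax[1]-d[1]*ax[0])
pickle.dump((a2,b2,get_obs()),open("lift.pkl","wb"))
# pen line: dark pixels along near lip / far lip in scene and top
def prof(im,xo):
    s=np.arange(20,90,1.);v=[]
    for dx in xo:
        P=c+np.outer(s,ax)+dx*np.array([ax[1],-ax[0],0]);u=proj(im,P).astype(np.float32)
        v.append(cv2.remap(im["color"].astype(np.float32),u[None,:,0],u[None,:,1],cv2.INTER_CUBIC)[0].sum(1))
    return s,np.mean(v,0)
for n,im in(("scene",a),("top",b),("scene2",a2),("top2",b2)):
    for xo in((-11,-9,-7),(7,9,11)):
        s,v=prof(im,xo);print(n,xo[1],np.round(v[::2]).astype(int).tolist())
```

```text
scene0 [309.3 197.3] [455.612  42.709  86.   ] along 43.30559838506631 across 4.05671630072468
top0 [307.2 202.1] [455.751  36.489  86.   ] along 37.147384257770625 across 4.939247830315899
scene [310.1 199.5] [448.423  53.204  86.   ] along 52.86539371806058 across -4.336461106199659
scene [308.5 197.3] [457.493  43.541  86.   ] along 44.35700681880382 across 5.82492730669965
top [307.6 201.7] [457.099  35.168  86.   ] along 35.996853868271685 across 6.4359023730968445
scene -9 [206, 238, 271, 302, 320, 329, 334, 321, 298, 266, 241, 248, 274, 307, 336, 355, 355, 347, 348, 345, 338, 332, 328, 329, 342, 357, 353, 338, 316, 291, 260, 224, 194, 188, 200]
scene 9 [317, 327, 334, 343, 347, 343, 331, 314, 291, 266, 257, 278, 306, 321, 326, 330, 326, 319, 319, 325, 335, 341, 339, 332, 324, 321, 331, 352, 350, 315, 271, 244, 241, 254, 272]
top -9 [213, 222, 217, 207, 207, 210, 212, 207, 200, 171, 161, 191, 212, 214, 220, 224, 225, 226, 226, 224, 225, 226, 231, 243, 251, 250, 246, 242, 244, 254, 275, 293, 297, 292, 298]
top 9 [215, 218, 225, 232, 239, 255, 266, 267, 241, 198, 164, 170, 214, 241, 236, 237, 236, 233, 234, 245, 262, 268, 249, 235, 237, 236, 235, 227, 232, 255, 278, 292, 296, 297, 296]
scene2 -9 [336, 338, 334, 327, 321, 325, 329, 320, 299, 268, 243, 244, 258, 268, 255, 226, 203, 194, 190, 182, 176, 176, 177, 176, 181, 185, 185, 187, 186, 181, 181, 186, 188, 182, 177]
scene2 9 [309, 287, 255, 227, 209, 199, 188, 177, 166, 157, 160, 171, 180, 183, 197, 203, 195, 190, 191, 191, 185, 185, 193, 196, 190, 182, 181, 184, 187, 194, 205, 220, 234, 249, 267]
top2 -9 [229, 226, 219, 213, 212, 213, 217, 220, 216, 176, 157, 196, 219, 215, 204, 176, 151, 129, 121, 124, 128, 122, 125, 134, 133, 129, 121, 131, 163, 202, 247, 282, 302, 300, 295]
top2 9 [228, 230, 217, 187, 158, 156, 166, 157, 138, 120, 114, 118, 122, 131, 135, 129, 125, 131, 129, 123, 129, 132, 127, 124, 126, 130, 135, 132, 158, 202, 256, 294, 304, 310, 312]
```

The pen line shows as a dip on both lips in both views at 40 mm along the handle from the release pose. The handle's end at 79 mm agrees with that (75 + 4). The target over the mark is (451.2, 39.9).

Run:
```python
from plan import *
Rh,Rt=handle_tool(-.12,0); delta([451.2,39.9,175],Rt)
```

```text
tcp [ 435.546 -269.613  202.249] to [451.2  39.9 175. ] shift [ 15.654 309.513 -27.249] turn [-0.002 -0.006  0.542] deg 31.04750215355393 t 14.37 F [ 0.733  0.319 -2.692] w 44.0
```

move_arm(
  motion=[
    [2,31,0,0,-0.001,0.054,25],
    [3,62,0,0,-0.001,0.108,25],
    [5,93,0,-0.001,-0.002,0.162,25],
    [6,124,0,-0.001,-0.002,0.216,25],
    [8,155,0,-0.001,-0.003,0.271,25],
  ],
)

```text
t: 14.78
ee_pos: [443.5, -113.5, 202.8]
orientation: [-3.082, 0.606, 0.003]
ft_force: [1.1, 0.3, -3.1]
width: 43.9
```

move_arm(
  motion=[
    [2,31,0,0,-0.001,0.054,25],
    [3,62,0,0,-0.001,0.108,25],
    [5,93,-5,-0.001,-0.002,0.162,25],
    [6,130,-15,-0.001,-0.002,0.216,25],
    [8,155,-27,-0.001,-0.003,0.271,25],
  ],
)

```text
t: 15.2
ee_pos: [452.1, 42.5, 176.2]
orientation: [-3.135, 0.183, -0.005]
ft_force: [0.8, -0.0, -3.0]
width: 43.8
```

move_arm(
  motion=[
    [0,0,0,0,0,0,25],
    [0,0,0,0,0,0,25],
  ],
)

```text
t: 15.37
ee_pos: [451.3, 41.2, 175.3]
orientation: [3.136, -0.183, -0.0]
ft_force: [-0.0, 0.4, -2.0]
width: 44.1
```

```bash
cat > chk.py <<'E'
from plan import *
from scipy.optimize import minimize
Rh,Rt=handle_tool(-.12,0); delta([451.2,39.9,175],Rt)
a=shot("scene");o=get_obs();t=o["ee_pos"];T=R.from_rotvec(o["orientation"])*R.from_euler("x",np.pi)
K=6
# gauge boxes in tool frame (tool-x = gauge y; along slot = tool-y), foot underside 40 below TCP
boxes=[((-22,-11,-7),(22,11,43)),((-6,-6,43),(6,6,53))]
foot=[((-33,-10,-40),(33,10,-28))]
cu=proj(a,T.apply([0,0,18])+t)[0];w=30;x0,y0=int(cu[0])-w,int(cu[1])-w
img=cv2.resize(a["color"][y0:y0+2*w,x0:x0+2*w],None,fx=K,fy=K,interpolation=cv2.INTER_CUBIC)
cv2.imwrite("pics/chk.png",img[...,::-1])
def mask(bx,d):
    m=np.zeros(img.shape[:2],np.uint8)
    for lo,hi in bx:
        P=np.array([[x,y,z] for x in(lo[0],hi[0]) for y in(lo[1],hi[1]) for z in(lo[2],hi[2])],float)
        u=(proj(a,T.apply(P+[0,d[0],d[1]])+t)-[x0,y0]+.5)*K
        cv2.fillConvexPoly(m,cv2.convexHull(np.round(u).astype(np.int32)),1)
    return m>0
mx=img.max(2).astype(int);mn=img.min(2).astype(int)
for th in(80,95):
    M=(mx<th)&(mx-mn<35);n,l,s,_=cv2.connectedComponentsWithStats(M.astype(np.uint8))
    lab=np.bincount(l[mask(boxes,(0,0))&M]).argmax();M=l==lab;m=mask(boxes,(0,0));ys,xs=np.nonzero(M);ym,xm=np.nonzero(m)
    print("th",th,"bbox seg",[v/K+q for v,q in((xs.min(),x0),(xs.max(),x0),(ys.min(),y0),(ys.max(),y0))],"model",[v/K+q for v,q in((xm.min(),x0),(xm.max(),x0),(ym.min(),y0),(ym.max(),y0))],"area",M.sum()/36,m.sum()/36)
S=((mx-mn)<28)&(mx>120)
for l in("gauge_grip","gauge_foot","plunger","slot_mark"):print(l,[(np.round(m["location"][::-1],1),round(m["p"],2)) for m in mark_of(a,l)[:3]])
for n,q in(("grip",(0,0,18)),("foot",(0,0,-40)),("foot +5 along",(0,5,-40)),("foot +5 up",(0,0,-35)),("foot +5 across",(5,0,-40)),("mark",None)):
    print(n,proj(a,T.apply(q)+t if q else [451.2,39.9,86])[0])
E
python3 chk.py
```

```text
tcp [451.318  41.208 175.336] to [451.2  39.9 175. ] shift [-0.118 -1.308 -0.336] turn [ 0.    -0.    -0.003] deg 0.18103212169736804 t 15.37 F [-0.007  0.392 -2.027] w 44.1
th 80 bbox seg [np.float64(280.0), np.float64(339.8333333333333), np.float64(127.0), np.float64(170.5)] model [np.float64(301.0), np.float64(321.1666666666667), np.float64(143.5), np.float64(171.0)] area 1091.361111111111 467.27777777777777
th 95 bbox seg [np.float64(280.0), np.float64(339.8333333333333), np.float64(127.0), np.float64(174.0)] model [np.float64(301.0), np.float64(321.1666666666667), np.float64(143.5), np.float64(171.0)] area 1165.9444444444443 467.27777777777777
gauge_grip [(array([339.1, 175.4]), 0.91), (array([308.4, 158.6]), 0.62), (array([240.2, 310.5]), 0.37)]
gauge_foot [(array([312.6, 179.6]), 0.76), (array([337. , 195.6]), 0.7)]Traceback (most recent call last):
  File "chk.py", line 25, in <module>
    for l in("gauge_grip","gauge_foot","plunger","slot_mark"):print(l,[(np.round(m["location"][::-1],1),round(m["p"],2)) for m in mark_of(a,l)[:3]])
                                                                                                                                  ~~~~~~~^^^^^
ValueError: it knows: block_floor, clamp, gauge_foot, gauge_grip, handle_center, rack, red_jar, slot_mark
```

```bash
sed -i 's/"gauge_foot","plunger","slot_mark"/"gauge_foot","slot_mark"/' chk.py
cat >> chk.py <<'E'
def prof(f,s):
    P=np.array([f(v) for v in s],float);u=proj(a,T.apply(P)+t).astype(np.float32)
    return cv2.remap(a["color"].astype(np.float32),u[None,:,0],u[None,:,1],cv2.INTER_CUBIC)[0].astype(int).tolist()
s=np.arange(-26,27,2.)
print("yaxis",T.apply([0,1,0]))
for x in(-29,-26,26,29):print("foot top x",x,[sum(v) for v in prof(lambda v:(x,v,-28),s)])
print("vertical +y face x=-28",[sum(v) for v in prof(lambda v:(-28,10,v),np.arange(-60,-10,2.))])
print("across at +y face z-34",[sum(v) for v in prof(lambda v:(v,10,-34),np.arange(-45,46,3.))])
print("plunger across z-50",[sum(v) for v in prof(lambda v:(v,0,-52),np.arange(-16,17,1.))])
print("case across z10 +y face",[sum(v) for v in prof(lambda v:(v,11,10),np.arange(-40,41,2.))])
E
python3 chk.py
```

```text
tcp [452.082  39.457 176.31 ] to [451.2  39.9 175. ] shift [-0.882  0.443 -1.31 ] turn [0.    0.002 0.   ] deg 0.112405498322496 t 15.52 F [-0.034  0.656 -2.941] w 44.0
th 80 bbox seg [np.float64(280.0), np.float64(339.8333333333333), np.float64(127.0), np.float64(169.66666666666666)] model [np.float64(301.0), np.float64(321.1666666666667), np.float64(143.0), np.float64(170.66666666666666)] area 1063.2777777777778 469.19444444444446
th 95 bbox seg [np.float64(280.0), np.float64(339.8333333333333), np.float64(127.0), np.float64(170.33333333333334)] model [np.float64(301.0), np.float64(321.1666666666667), np.float64(143.0), np.float64(170.66666666666666)] area 1128.7777777777778 469.19444444444446
gauge_grip [(array([310.2, 158.5]), 0.8), (array([338.6, 175.5]), 0.79)]
gauge_foot [(array([310. , 177.3]), 0.94), (array([340.1, 193.4]), 0.56)]
slot_mark [(array([307.5, 199. ]), 0.77), (array([316.2, 205. ]), 0.46)]
grip [310.644 157.36 ]
foot [310.834 179.052]
foot +5 along [309.779 179.745]
foot +5 up [310.818 177.228]
foot +5 across [309.152 178.637]
mark [311.317 197.164]
yaxis [0.121
[... 657 characters left out ...]
1, 380, 328, 289, 270, 277, 279, 280, 302, 306, 313, 337, 375, 494, 579, 578, 560, 500, 430, 392, 393, 386]
across at +y face z-34 [589, 396, 270, 297, 328, 305, 318, 298, 305, 306, 296, 300, 312, 319, 307, 318, 315, 309, 310, 311, 323, 312, 303, 312, 319, 326, 364, 392, 384, 396, 398]
plunger across z-50 [275, 278, 279, 285, 307, 331, 360, 386, 400, 402, 400, 394, 381, 350, 315, 290, 270, 263, 271, 292, 326, 363, 391, 403, 404, 407, 406, 403, 398, 394, 392, 388, 387]
case across z10 +y face [364, 229, 173, 143, 124, 123, 136, 139, 135, 132, 136, 141, 148, 165, 156, 148, 151, 146, 150, 158, 147, 138, 141, 156, 144, 134, 154, 144, 135, 129, 98, 90, 111, 118, 167, 244, 336, 403, 406, 396, 390]
```

Run:
```python
from plan import *
import pickle
a,b,o=pickle.load(open("placed.pkl","rb"));a2,b2,_=pickle.load(open("lift.pkl","rb"))
ax=np.array([np.sin(.12),np.cos(.12),0]);c=np.array([446.4,.2,86]);nx=np.array([ax[1],-ax[0],0])
d=np.arange(-24,25,1.5)
for n,im,ss in(("scene",a,np.arange(50,75,1)),("top",b,np.arange(46,76,1)),("top neg",b,np.arange(-60,-20,1)),("top2 neg",b2,np.arange(-60,-20,1))):
    P=(c+ss[:,None,None]*ax+d[None,:,None]*nx).reshape(-1,3);u=proj(im,P).astype(np.float32).reshape(len(ss),len(d),2)
    v=cv2.remap(im["color"].astype(np.float32),u[...,0],u[...,1],cv2.INTER_CUBIC).sum(2).mean(0);print(n,v.astype(int).tolist())
o=[get_obs()["ee_pos"]]
print(o)
```

```text
scene [169, 171, 171, 167, 167, 180, 209, 255, 301, 337, 355, 353, 332, 297, 261, 232, 216, 219, 236, 265, 299, 326, 339, 334, 322, 309, 301, 299, 300, 301, 301, 302, 303]
top [254, 207, 169, 145, 136, 134, 136, 144, 162, 198, 238, 267, 279, 282, 279, 275, 273, 269, 254, 230, 213, 217, 238, 262, 280, 295, 311, 328, 347, 360, 367, 366, 355]
top neg [240, 188, 145, 118, 107, 106, 109, 111, 114, 118, 124, 130, 133, 133, 132, 131, 132, 132, 128, 121, 118, 118, 122, 133, 158, 205, 265, 330, 380, 406, 416, 420, 427]
top2 neg [243, 193, 152, 127, 118, 116, 122, 136, 163, 198, 227, 244, 245, 236, 219, 200, 184, 170, 154, 142, 139, 144, 151, 155, 161, 171, 195, 229, 262, 282, 291, 295, 293]
[array([452.151,  39.331, 176.467])]
```

move_arm(
  motion=[
    [-0.8,0,-7,0,0,0,25],
    [-0.8,0,-14,0,0,0,25],
    [-0.8,0,-20,0,0,0,25],
    [-0.8,0,-22,0,0,0,25],
    [-0.8,0,-22,0,0,0,25],
  ],
)

```text
t: 16.13
ee_pos: [450.4, 40.1, 153.2]
orientation: [3.136, -0.187, -0.0]
ft_force: [0.6, -0.1, -2.9]
width: 43.6
```

```bash
cat > f.py <<'E'
from plan import *
F=[];P=[]
for _ in range(8):
    get_image("scene");o=get_obs();F.append(o["ft_force"]);P.append(o["ee_pos"])
print("t",o["t"],"F",np.mean(F,0),np.std(F,0),"P",np.mean(P,0),np.std(P,0),"w",o["width"],"ori",o["orientation"])
E
python3 f.py
```

```text
t 16.5333 F [-0.088 -0.195 -2.741] [0.628 0.426 0.326] P [451.205  40.182 154.199] [0.19  0.032 0.26 ] w 43.94653130313359 ori [-3.136  0.187 -0.003]
```

move_arm(
  motion=[
    [0,0,-4,0,0,0,25],
    [0,0,-8,0,0,0,25],
    [0,0,-12,0,0,0,25],
    [0,0,-15,0,0,0,25],
    [0,0,-15,0,0,0,25],
  ],
)

```text
t: 16.95
ee_pos: [450.5, 40.1, 138.3]
orientation: [3.136, -0.187, 0.0]
ft_force: [-0.9, 0.1, -2.6]
width: 43.5
```

```bash
python3 f.py; python3 chk.py | grep -E "plunger|vertical|foot top"
```

```text
t 17.35 F [-0.433 -0.015 -2.616] [0.372 0.801 0.487] P [451.114  40.138 139.126] [0.183 0.019 0.233] w 43.884656268919755 ori [-3.136  0.187 -0.003]
foot top x -29 [220, 222, 227, 230, 236, 247, 262, 318, 399, 473, 535, 576, 585, 579, 573, 575, 576, 536, 465, 404, 351, 316, 313, 316, 312, 308, 311]
foot top x -26 [217, 211, 200, 206, 205, 210, 244, 302, 389, 459, 513, 560, 581, 582, 580, 573, 548, 507, 438, 385, 351, 322, 306, 306, 315, 318, 305]
foot top x 26 [322, 372, 394, 400, 391, 381, 381, 385, 406, 453, 522, 573, 598, 604, 601, 595, 589, 561, 515, 447, 377, 351, 367, 382, 398, 403, 403]
foot top x 29 [375, 400, 403, 398, 384, 381, 396, 421, 452, 492, 537, 564, 569, 573, 586, 601, 603, 553, 480, 416, 389, 397, 401, 398, 404, 406, 399]
vertical +y face x=-28 [231, 227, 217, 208, 199, 194, 188, 175, 168, 178, 234, 298, 320, 313, 317, 362, 458, 538, 575, 583, 581, 525, 441, 380, 323]
plunger across z-50 [181, 196, 210, 225, 233, 229, 213, 202, 199, 208, 226, 248, 267, 287, 307, 322, 329, 323, 310, 296, 285, 285, 286, 268, 241, 212, 198, 200, 219, 246, 272, 292, 304]
```

No force step, so the plunger is inside the slot. I go down to the lips in small steps and shift 1 mm back along the slot.

move_arm(
  motion=[
    [0,-1,-2,0,0,0,25],
    [0,-1,-4,0,0,0,25],
    [0,-1,-6,0,0,0,25],
    [0,-1,-8,0,0,0,25],
    [0,-1,-9,0,0,0,25],
  ],
)

```text
t: 17.97
ee_pos: [451.0, 39.1, 129.8]
orientation: [-3.136, 0.187, -0.002]
ft_force: [0.1, -0.2, -2.3]
width: 44.0
```

```bash
python3 f.py
```

```text
t 18.3667 F [ 0.01  -0.159 -2.15 ] [0.27  0.304 0.391] P [451.088  39.132 130.101] [0.036 0.008 0.151] w 43.774914567048086 ori [-3.136  0.187 -0.003]
```

move_arm(
  motion=[
    [0,0,-0.5,0,0,0,25],
    [0,0,-1,0,0,0,25],
    [0,0,-1.5,0,0,0,25],
    [0,0,-2,0,0,0,25],
  ],
)

```text
t: 18.7
ee_pos: [451.1, 39.1, 128.1]
orientation: [-3.136, 0.187, -0.003]
ft_force: [-0.0, -0.7, -1.6]
width: 43.6
```

Fz rose by about 0.6 N near TCP 130, where the spring should meet the slot floor (about 133). Contact with the lips comes next.

move_arm(
  motion=[
    [0,0,-0.5,0,0,0,25],
    [0,0,-1,0,0,0,25],
    [0,0,-1,0,0,0,25],
  ],
)

```text
t: 18.95
ee_pos: [451.1, 39.1, 127.1]
orientation: [-3.136, 0.187, -0.003]
ft_force: [-0.1, 0.7, -1.7]
width: 43.7
```

```bash
python3 f.py
```

```text
t 19.35 F [ 0.025 -0.349 -1.85 ] [0.307 0.356 0.295] P [451.117  39.143 127.168] [0.01  0.006 0.022] w 43.73403705728861 ori [-3.136  0.187 -0.003]
```

move_arm(
  motion=[
    [0,0,-0.3,0,0,0,25],
    [0,0,-0.6,0,0,0,25],
    [0,0,-0.6,0,0,0,25],
  ],
)

```text
t: 19.6
ee_pos: [451.1, 39.1, 126.6]
orientation: [-3.136, 0.187, -0.003]
ft_force: [0.5, 0.0, -1.5]
width: 44.2
```

move_arm(
  motion=[
    [0,0,-0.2,0,0,0,25],
    [0,0,-0.4,0,0,0,25],
    [0,0,-0.4,0,0,0,25],
  ],
)

```text
t: 19.85
ee_pos: [451.2, 39.2, 126.5]
orientation: [-3.136, 0.187, -0.003]
ft_force: [-1.1, 0.0, 4.4]
width: 43.8
```

```bash
python3 f.py; python3 chk.py | grep -E "foot|mark|across at"
python3 - <<'E'
from plan import *
a=shot("scene");o=get_obs();T=R.from_rotvec(o["orientation"])*R.from_euler("x",np.pi);t=o["ee_pos"]
print("tilt deg",np.degrees(np.arccos(T.as_matrix()[2,2])),"yaw",T.as_euler("ZYX")[0],"along",(t-[446.4,.2,0])@[.1197,.9928,0])
# pen line still where predicted? sample near lip just beside foot
ax=np.array([.1197,.9928,0]);nx=np.array([.9928,-.1197,0])
for dx in(-9,9):
    P=np.array([446.4,.2,86])+np.outer(np.arange(20,84,2.),ax)+dx*nx;u=proj(a,P).astype(np.float32)
    print(dx,cv2.remap(a["color"].astype(np.float32),u[None,:,0],u[None,:,1],cv2.INTER_CUBIC)[0].sum(1).astype(int).tolist())
for l in("red_jar","clamp","handle_center"):print(l,[np.round(m["location"][::-1],1) for m in mark_of(a,l)[:1]])
E
```

```text
t 20.25 F [-2.141 -0.036  5.165] [0.62  0.497 0.588] P [451.184  39.148 126.522] [0.017 0.009 0.009] w 43.4171601799252 ori [-3.136  0.187 -0.003]
gauge_foot [(array([336.9, 193.8]), 0.78), (array([310. , 198.2]), 0.6)]
slot_mark [(array([309.1, 198.8]), 0.8)]
foot [311.424 196.861]
foot +5 along [310.398 197.609]
foot +5 up [311.409 195.12 ]
foot +5 across [309.776 196.417]
mark [311.317 197.164]
foot top x -29 [227, 227, 218, 211, 208, 205, 235, 301, 382, 473, 519, 558, 575, 576, 578, 571, 550, 514, 463, 400, 354, 326, 311, 308, 310, 307, 285]
foot top x -26 [266, 265, 265, 259, 267, 281, 321, 373, 427, 489, 544, 578, 584, 579, 587, 593, 575, 529, 474, 415, 359, 327, 317, 312, 315, 313, 292]
foot top x 26 [290, 339, 357, 358, 356, 360, 371, 390, 435, 491, 533, 563, 582, 594, 599, 578, 538, 494, 443, 390, 366, 354, 350, 366, 385, 397, 397]
foot top x 29 [375, 398, 399, 391, 383, 379, 392, 413, 439, 469, 489, 517, 556, 587, 605, 592, 555, 505, 435, 388, 368, 374, 385, 393, 394, 399, 405]
across at +y face z-34 [214, 216, 275, 332, 331, 324, 315, 307, 311, 320, 315, 314, 321, 316, 317, 320, 316, 317, 318, 312, 317, 315, 321, 318, 313, 333, 369, 395, 397, 401, 399]
tilt deg 0.11375563097657425 yaw -0.11910593618482988 along 39.23883377336399
-9 [582, 569, 550, 510, 437, 384, 343, 318, 309, 312, 314, 311, 301, 276, 239, 210, 187, 170, 164, 166, 166, 166, 164, 161, 163, 173, 178, 177, 180, 190, 196, 189]
9 [471, 449, 410, 370, 330, 319, 319, 322, 328, 329, 322, 317, 317, 305, 270, 235, 205, 181, 171, 173, 181, 187, 189, 189, 182, 173, 169, 172, 180, 182, 188, 204]
red_jar [array([241.6, 305.1])]
clamp [array([376.8, 176.1])]
handle_center [array([318.4, 206.4])]
```

All checks are within limits, so I hand in.

```bash
python3 -c "
from workcell import *
o=get_obs();print(o['t'],o['ft_force'],o['width']);print(close_job())"
```

```text
20.65 [-2.33448942 -1.2284318   5.79775606] 44.01719261456763
the job is handed in; nothing more can be done
None
```

I stood the handle slot up on the groove floor and let go of it. I then took the dark gauge and set its foot across the slot at the pen mark. I handed the job in at about 20.7 s, still holding the gauge with light pressure.

**Last checks**
- **Pressure:** the gauge presses on the handle with about 8 N, weight included, with a small sideways force of about 2 N.
- **Upright and square:** the tool is tilted 0.1° and its yaw is −0.119, against −0.12 for the handle.
- **At the mark:** the foot is within about 1 mm of the mark along the slot. The mark showed at 40 mm along the handle in both cameras.
- **Foot height:** the foot met the lips at a TCP height of 126.5 mm, which matches lips at 86 mm.
- **Plunger:** no force step appeared where it would have hit a lip. A rise of about 0.6 N near the slot floor shows it is down in the slot. I did not read the dial.
- **Jar and clamp:** the recognised jar and clamp positions moved 2–4 px from the first picture, about as much as the networks scatter, and the arm never touched either.

**What failed or disagreed**
- The first lowering of the handle met the far cheek's chamfer; I moved it 4.5 mm and it then went down freely.
- The cameras disagreed by a few millimetres across the slot. I relied on the gripper's position and the scene view.
- The gauge's silhouette fit was poor (yaw 0.6 to 0.85), so I took its pose from the foot's corners.
- I had used all 12 picture views before placing the gauge, so I checked that part by numbers only.

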